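# Hang the engraving spindle on the spring balancer

### The arm

A 6-joint arm with a two-finger parallel gripper is mounted at the origin on the work surface. World frame = base frame: x ahead of the robot, y to its left, z up, the work surface at z = 0. Lengths are in m, angles in rad, forces in N, time in s.
With the tool pointing down it reaches from about 0.4 to 0.825 m from the base axis. Payload 7 kg.
Tool frame: the origin (TCP) lies between the finger pads; the fingertips stand 25 mm ahead of it and the grasp point (between the pads) lies 6 mm ahead of it (arm.tip_extent is the z of the fingertips in the tool frame, in m); z points along the fingers, x is the direction in which the jaws open and shut, and the axes are right-handed (so a half turn about z gives the same grasp; the last joint's range is limited). The gripper opens to 88 mm and grips with 3 to 60 N. Pads are 19 mm wide; open, the fingers measure 130 mm over their backs; the gripper's body (78 mm by 193 mm) begins 47 mm behind the grasp point.
Start: joints at [-0.99, 0.359, 0.012, 0, -1.224, -0.288], TCP at [0.195, -0.646, 0.252] pointing down, gripper open.
Joint ranges: [-3.07, 3.07], [-1.43, 2.12], [-1.02, 1.25], [-3.03, 1.67], [-3.05, -0], [-3.03, 3.03]. Speed limits (rad/s): [2.39, 2.39, 3.01, 3.14, 3.14, 3.14].

### API

Orientations are given as [roll, pitch, yaw] about the fixed x, y, z axes, in that order (R = Rz(yaw) Ry(pitch) Rx(roll)).
In Python, from station import monitor, grab_frame, job_done, arm gives the robot as it stands.
- The arm moves only by the shell command python3 -m jog 'ROWS' [FORCE]. ROWS is JSON, a list that holds one entry, the list of rows, each a list of 7 numbers: the shift along the world's x, y, z in m, then the turn, a rotation vector about the world's x, y, z in rad, then the opening, from 0 (shut) to 1 (fully open). In form: [[[dx, dy, dz, ax, ay, az, claw], ...]]. A call has 1 to 20 rows; each row shifts and turns the commanded pose from where the row before left it; what a row does not reach is not made up. A row lasts 1/8 s, in which the tool goes at most 62.5 mm and 10.7 degrees, less where a joint would pass 70% of its speed; a pose out of reach is approached as far as the arm can. A call is refused whole if a number of a shift passes 0.0625 or a number of a turn 0.188, either way. A call with a gripper value outside its range is refused whole. The fingers move at their own pace and stop on an object; FORCE is the grip in N (left out, the last holds). Time passes only in rows, so rows that do not move let the fingers close. It gives the time, the measured TCP pose, the force and the opening at its end, in the units of the state.
- monitor.get_state(): the state, without advancing time (a new reading comes with each control period).
- grab_frame(name): name is "side" or "top" or "wrist"; returns a dict with "pixels" (384x512x3 uint8, red, green, blue), "K" (3x3 intrinsics, pixels), "view" (4x4, takes a point from world to camera coordinates); the wrist camera has in their place "hand_eye" (4x4, takes a point from camera to tool coordinates, whose origin is the TCP and whose axes are the tool frame's). Camera axes: x right, y down, z forward; pixel columns grow to the right and rows downward; lengths in m; the calibration is good to about 2 mm. A picture is of the moment at which its call begins: read the wrist's pose just before it. There is no depth.
- job_done(): hands the job in, once; it reports no verdict.
The state is a dict: "t": time; "q": joint angles; "qd": joint speeds; "joint_efforts": joint torques, N m; "eef_pos": TCP position; "ee_rot": TCP orientation; "force": force on the tool from outside, world axes, zero at the start; "moment": the same for the moment, N m; "width": finger opening in m.
Only numpy, scipy, OpenCV 4.12 (cv2) and the standard library are available. Lean on these libraries where they do the work, as an engineer would, in place of code of your own. Each camera call takes 0.05 s, during which the arm holds its last target.

### The job

Hang the engraving spindle on the spring balancer: take the red grip, pull the sprung hook down until it rests lightly on top of the spindle beside the orange bail, slide it in under the bail, and let it up gently, never letting it fly, until the fully retracted hook carries the spindle clear of its stand. Then let go. Touch only the balancer: do not handle or press hard on the spindle, and leave the oil bottle, brass blank, chuck and wrench where they are.

Things in the scene. Friction and masses are not known exactly. Their poses are not given: they have to be found in the camera images.
- balancer: Green spring balancer fixed to the bench: 110 mm square foot, 28 mm steel column 310 mm tall, green spring drum (74 mm across) on top to z 340 mm. Origin: column axis at the bench top, z up. It carries the jib with the red grip and the yellow hook. With joint jib at 0 the jib points along the balancer's own -x.
- jib (a joint): Swing of the jib about the column, rad, -0.9 to 0.6; turns with slight friction (0.06 N m) and stays where left. Grip and hook run on a circle of 180 mm radius: in the balancer's frame the grip is at (-180 cos q, -180 sin q) mm, so growing q moves it towards the balancer's -y, the way the hook's point faces.
- pull (a joint): How far the sprung carriage with grip and hook is pulled straight down, m: 0 = fully retracted (up against its stop), at most 0.115. The spring lifts it with about 10 N at the top, 3.5 N more when 90 mm down (40 N/m, carriage weight already taken off); let go, it flies up. It moves at any jib angle.
- grip (a point): Centre of the red upright round grip (18 mm diameter, 44 mm tall) at the jib's outer end, straight over the hook's saddle; 266 mm above the bench when retracted. A black guard disc, 44 mm diameter, lies 21 to 25 mm below this point; under it the jib bar (16 mm wide, 14 mm deep, underside 38 mm below this point) runs to the column.
- hook (a point): Nominal underside of the yellow hook's saddle, 86 mm straight below grip. The hook's shank is screw-adjusted: the true underside is up to 12 mm higher or lower, different each time, not reported: feel for it. 8 mm bar; shank (12 mm sleeve above) 17 mm behind this point (balancer +y at jib 0), point reaching 19 mm ahead; underside to tip of point 18 mm; the bail fits from 11 mm behind to 10 mm ahead.
- spindle: Loose engraving spindle, about 0.45 kg (0.36 to 0.56), in its stand: aluminium cylinder 68 mm diameter with a blue band, flat top 85 mm above its origin, steel nose (36 mm diameter, 24 mm long) below. Origin: centre of the nose's lower end; z up. On the flat top stands the fixed orange bail; the top is free on both sides of it.
- bail (a point): Centre of the crossbar of the orange bail, 109 mm above the spindle's origin. The bail is a 6 mm bar arch in the spindle's x-z plane: legs at x = +-23 mm, flat crossbar from x = -12 to 12 mm, its underside 21 mm above the spindle's flat top. The hook goes through it along the spindle's y.
- stand: Fixed stand: dark 100 mm square plate with a black ring (76 mm diameter, top at 32 mm, bore 41 mm) in which the spindle's nose sits 24 mm deep. Origin: centre of the plate at the bench top. The spindle's origin is 8 mm above it when seated. The stand lies on the hook's circle to within 7 mm.
- oil: Bystander: amber oil bottle, 44 mm diameter, 110 mm tall; origin at the centre of its underside.
- blank: Bystander: brass blank, 40 mm diameter, 50 mm tall; origin at the centre of its underside.
- chuck: Bystander: small three-jaw chuck, 64 mm diameter, 57 mm tall; origin at the centre of its underside.
- wrench: Bystander: steel wrench lying flat, 150 mm long; origin at its middle, on the bench.
There are look-alikes about, which are no part of the job. What is shaped like the stand but blue or turquoise is not meant.

How it is judged:
By the outcome, as a careful person would: the job done as asked, in the order asked, and still so for the second after the job is handed in, with the robot touching nothing.
It also fails if it takes over 54 s, if anything falls off the work surface, if the arm or the gripper's body presses on something with over 40 N, if the wrist force passes 120 N, or if a joint passes its speed limit or range.

## Working session

There is one attempt and no reset: what is moved stays moved. The work goes in short steps, Python scripts to look and compute and a shell command to move; the robot and the scene stay as the last step left them, time stands still between calls to the robot, and variables do not carry over. Pictures are saved under pics/ and viewed, and the job is handed in when it is done.

```bash
ls; mkdir -p pics; python3 - <<'E'
from station import monitor, grab_frame
import cv2, numpy as np
s=monitor.get_state(); print({k:np.round(v,3).tolist() for k,v in s.items()})
for n in("side","top","wrist"):
    f=grab_frame(n); cv2.imwrite(f"pics/{n}0.png",f["pixels"][:,:,::-1]); print(n,np.round(f["K"],1).tolist(),np.round(f.get("view",f.get("hand_eye")),3).tolist())
E
```

```text
pics
{'t': 0.0, 'q': [-0.99, 0.359, 0.011, -0.0, -1.224, -0.288], 'qd': [0.0, -0.0, -0.002, -0.001, -0.0, -0.0], 'joint_efforts': [-0.002, -58.272, 29.305, 6.997, 0.007, -0.0], 'eef_pos': [0.195, -0.646, 0.251], 'ee_rot': [-3.141, -0.002, 1.863], 'force': [0.988, 0.117, -0.328], 'moment': [-0.045, -0.017, 0.03], 'width': 0.087}
side [[402.7, 0.0, 256.3], [0.0, 402.7, 193.2], [0.0, 0.0, 1.0]] [[-0.952, -0.307, 0.011, 0.523], [-0.236, 0.705, -0.669, 0.242], [0.197, -0.639, -0.743, 1.109], [0.0, 0.0, 0.0, 1.0]]
top [[430.8, 0.0, 255.8], [0.0, 430.8, 191.6], [0.0, 0.0, 1.0]] [[0.009, -1.0, -0.025, 0.017], [-0.989, -0.005, -0.145, 0.578], [0.145, 0.026, -0.989, 0.967], [0.0, 0.0, 0.0, 1.0]]
wrist [[332.8, 0.0, 252.9], [0.0, 332.8, 191.8], [0.0, 0.0, 1.0]] [[1.0, 0.0, 0.001, 0.0], [-0.001, 0.958, 0.286, -0.076], [-0.001, -0.286, 0.958, -0.134], [0.0, 0.0, 0.0, 1.0]]
```

View pics/side0.png

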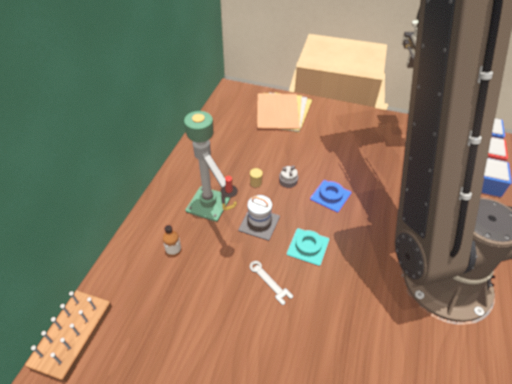

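View pics/top0.png

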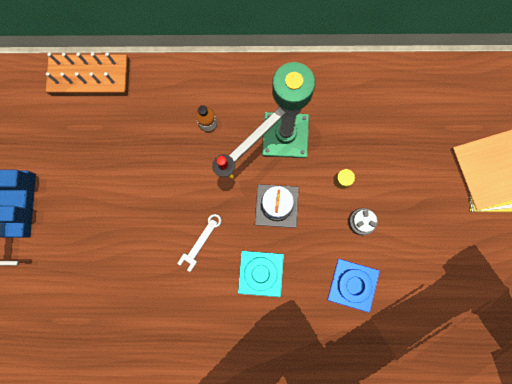

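View pics/wrist0.png

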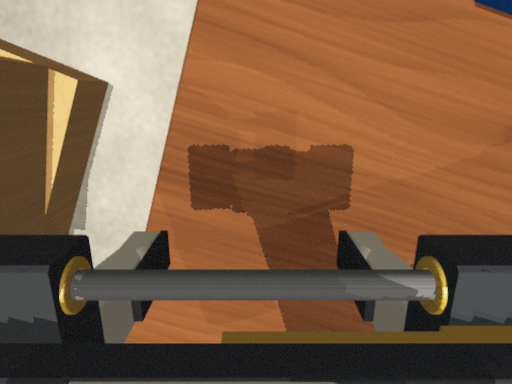

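```bash
cat > h.py <<'E'
import numpy as np, cv2
def ray(f,u,v,s=None):
    K=f["K"]; d=np.linalg.inv(K)@[u,v,1]
    V=f["view"]; R=V[:3,:3]; t=V[:3,3]
    return -R.T@t, R.T@d
def onz(f,u,v,z):
    o,d=ray(f,u,v); return o+d*(z-o[2])/d[2]
def proj(f,p):
    c=f["view"][:3,:3]@np.array(p)+f["view"][:3,3]; q=f["K"]@c; return q[:2]/q[2]
def tri(f1,p1,f2,p2):
    o1,d1=ray(f1,*p1);o2,d2=ray(f2,*p2)
    A=np.c_[d1,-d2]; x=np.linalg.lstsq(A,o2-o1,rcond=None)[0]
    a=o1+d1*x[0];b=o2+d2*x[1]; return (a+b)/2,np.linalg.norm(a-b)
def crop(f,x0,y0,x1,y1,k,name):
    cv2.imwrite(name,cv2.resize(f["pixels"][y0:y1,x0:x1,::-1],None,fx=k,fy=k,interpolation=cv2.INTER_CUBIC))
E
python3 - <<'E'
from h import *
from station import grab_frame
t=grab_frame("top");s=grab_frame("side")
crop(t,190,55,350,235,3.3,"pics/tc.png" ) if 0 else crop(t,190,55,350,235,3,"pics/tc.png")
crop(s,150,100,310,270,3,"pics/sc.png")
def blobs(f,lo,hi,n):
    h=cv2.cvtColor(f["pixels"],cv2.COLOR_RGB2HSV); m=cv2.inRange(h,lo,hi)
    k,l,st,c=cv2.connectedComponentsWithStats(m)
    print(n,[(st[i].tolist(),np.round(c[i],1).tolist()) for i in range(1,k) if st[i][4]>12])
for nm,f in(("top",t),("side",s)):
    blobs(f,(0,190,110),(4,255,255),nm+" red"); blobs(f,(22,130,120),(35,255,255),nm+" yel"); blobs(f,(50,60,40),(85,255,255),nm+" green"); blobs(f,(8,170,170),(18,255,255),nm+" or")
E
```

```text
top red [([217, 156, 10, 10, 58], [220.8, 160.3])]
top yel [([285, 72, 18, 17, 238], [293.6, 80.1]), ([337, 169, 18, 17, 237], [345.8, 177.2]), ([483, 200, 29, 9, 66], [500.3, 204.0]), ([473, 205, 4, 7, 16], [474.4, 208.1]), ([481, 208, 31, 4, 63], [499.6, 210.3])]
top green [([0, 0, 512, 36, 17664], [252.1, 16.8]), ([273, 62, 42, 48, 1341], [292.8, 86.5]), ([265, 112, 8, 8, 25], [267.0, 114.8]), ([262, 114, 47, 44, 1342], [287.3, 139.6])]
top or [([348, 53, 32, 6, 56], [364.8, 54.3]), ([411, 53, 6, 5, 13], [413.8, 55.0]), ([0, 55, 15, 6, 38], [6.8, 56.9]), ([53, 54, 11, 4, 16], [58.2, 54.9]), ([67, 54, 9, 4, 20], [71.6, 55.0]), ([82, 54, 11, 4, 23], [86.3, 55.0]), ([96, 54, 11, 4, 27], [100.5, 55.3]), ([110, 54, 17, 14, 67], [119.9, 57.4]), ([168, 54, 19, 4, 34], [176.7, 54.7]), ([188, 54, 7, 6, 16], [190.7, 56.6]), ([221, 54, 17, 5, 31], [228.8, 55.9]), ([318, 57, 33, 9, 93], [333.5, 60.7]), ([358, 56, 11, 8, 30], [362.6, 60.0]), ([378, 57, 10, 5, 15], [382.5, 58.3]), ([38, 59, 88, 33, 803], [75.0, 74.5]), ([131, 59, 22, 8, 49], [142.7, 62.1]), ([154, 58, 6, 6, 16], [156.3, 60.9]),
[... 9359 characters left out ...]
.5, 372.0]), ([73, 370, 8, 5, 17], [76.4, 372.2]), ([104, 370, 17, 6, 38], [111.9, 372.4]), ([182, 370, 7, 5, 15], [184.6, 371.8]), ([188, 370, 7, 6, 15], [190.7, 372.3]), ([10, 376, 7, 4, 14], [12.6, 377.3]), ([22, 376, 8, 4, 14], [25.6, 377.8]), ([36, 376, 18, 6, 34], [44.4, 378.3]), ([468, 376, 12, 6, 25], [473.1, 378.9]), ([478, 377, 15, 5, 33], [484.8, 379.1]), ([494, 377, 6, 6, 16], [496.6, 379.3]), ([80, 380, 8, 4, 14], [83.6, 381.9]), ([156, 380, 14, 2, 16], [162.5, 380.7])]
side red []
side yel []
side green [([0, 0, 223, 384, 52628], [85.9, 135.7]), ([187, 190, 35, 31, 465], [206.4, 206.3]), ([225, 198, 4, 5, 14], [226.4, 199.6]), ([297, 248, 18, 8, 32], [304.8, 252.3])]
side or []
```

View pics/tc.png

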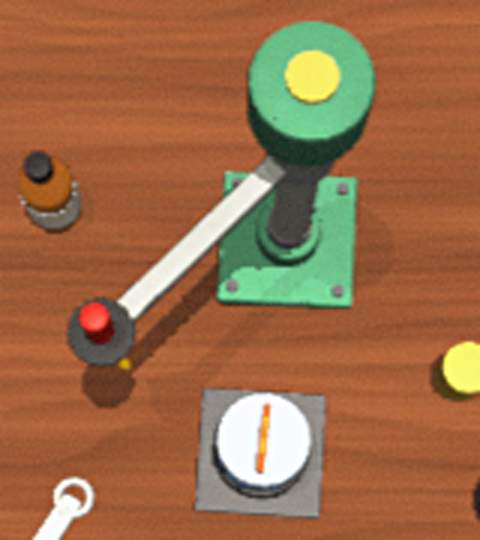

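View pics/sc.png

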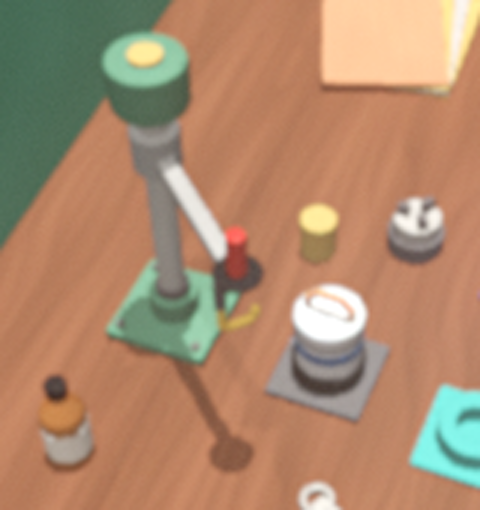

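```bash
python3 - <<'E'
from h import *
from station import grab_frame
t=grab_frame("top");s=grab_frame("side")
T=lambda x,y:((x-.5*2)/3+190,(y-1)/3+55)
S=lambda x,y:((x-1)/3+150,(y-1)/3+100)
p=lambda n,v:print(n,np.round(v,4))
p("drum",onz(t,*T(312,77),.342)); p("foot",onz(t,*T(289,239),.01))
for c in [(228,172),(357,178),(352,306),(219,300)]: p(" c",onz(t,*T(*c),.01))
p("stand",onz(t,*T(261.7,453),.008))
for c in [(206,390),(326,396),(319,517),(196,510)]: p(" c",onz(t,*T(*c),.008))
p("bailc",onz(t,*T(263,439),.12)); p("b1",onz(t,*T(266,405),.115));p("b2",onz(t,*T(260,472),.115))
p("spintop",onz(t,*T(263,440),.093))
p("grip",onz(t,*T(94,313),.288));p("disc",onz(t,*T(101,331),.245))
print("tri grip",tri(t,T(94,313),s,S(236,233)), "drum",tri(t,T(312,77),s,S(145,53)),"bail",tri(t,T(263,439),s,S(330,300)),"spt",tri(t,T(263,440),s,S(330,313)))
E
```

```text
drum [ 0.726  -0.0493  0.342 ]
foot [ 0.726  -0.0509  0.01  ]
 c [ 7.831e-01 -5.000e-04  1.000e-02]
 c [ 0.778 -0.107  0.01 ]
 c [ 0.67  -0.102  0.01 ]
 c [0.6746 0.0062 0.01  ]
stand [ 0.5495 -0.0289  0.008 ]
 c [0.6005 0.0162 0.008 ]
 c [ 0.5961 -0.0807  0.008 ]
 c [ 0.4985 -0.0746  0.008 ]
 c [0.5034 0.0234 0.008 ]
bailc [ 0.5469 -0.0272  0.12  ]
b1 [ 0.5723 -0.0295  0.115 ]
b2 [ 0.5236 -0.0252  0.115 ]
spintop [ 0.5495 -0.0279  0.093 ]
grip [0.6011 0.0776 0.288 ]
disc [0.5992 0.0777 0.245 ]
tri grip (array([0.59951801, 0.07732428, 0.28872924]), np.float64(0.0027828699241002645)) drum (array([ 0.72565989, -0.04916486,  0.34315939]), np.float64(0.0002259485131403439)) bail (array([ 0.54867258, -0.02734766,  0.11113005]), np.float64(0.001365492762921584)) spt (array([ 0.54945829, -0.02795963,  0.0913555 ]), np.float64(0.0005034786777549726))
```

Candidates for the stand and spindle, by top-camera pixel:
- Dark plate with the white cylinder and orange bail at (277,204). This is the one I choose.
- Turquoise look-alike at (261,274), rejected.
- Blue look-alike at (355,285), rejected.

The only red grip on a jib is at (221,160). The balancer is at (0.726,-0.050) and the grip is at (0.600,0.0775). The bail is at (0.548,-0.0275), and its bar runs radially from the column.

The crop confirms the choice, so I move above the grip with the jaws tangential.

```bash
python3 -m jog '[[[0.02,0.036,0.005,0,0,0.103,1],[0.02,0.036,0.005,0,0,0.103,1],[0.02,0.036,0.005,0,0,0.103,1],[0.02,0.036,0.005,0,0,0.103,1],[0.02,0.036,0.005,0,0,0.103,1],[0.02,0.036,0.005,0,0,0.103,1],[0.02,0.036,0.005,0,0,0.103,1],[0.02,0.036,0.005,0,0,0.103,1],[0.02,0.036,0.005,0,0,0.103,1],[0.02,0.036,0.005,0,0,0.103,1],[0.02,0.036,0.005,0,0,0.103,1],[0.02,0.036,0.005,0,0,0.103,1],[0.02,0.036,0.005,0,0,0.103,1],[0.02,0.036,0.005,0,0,0.103,1],[0.02,0.036,0.005,0,0,0.103,1],[0.02,0.036,0.005,0,0,0.103,1],[0.02,0.036,0.005,0,0,0.103,1],[0.02,0.036,0.005,0,0,0.103,1],[0.02,0.036,0.005,0,0,0.103,1],[0,0,0,0,0,0,1]]]' 40
python3 - <<'E'
from h import *
from station import grab_frame,monitor
s=monitor.get_state();print(s["eef_pos"],s["ee_rot"],s["q"],s["t"],s["force"])
for n in("wrist","top"):
    f=grab_frame(n); cv2.imwrite(f"pics/{n}1.png",f["pixels"][:,:,::-1])
E
```

```text
t: 2.85
eef_pos: [0.5758, 0.0399, 0.3461]
ee_rot: [3.141, -0.0, -2.459]
force: [-0.9, -0.3, -0.7]
width: 0.0878
[0.57584096 0.03992512 0.34612701] [ 3.14141444e+00 -3.12741682e-04 -2.45910473e+00] [ 4.07886871e-01  1.51282343e-01 -5.36527682e-02 -8.85770154e-05
 -1.36621056e+00  2.74619033e-01] 2.85 [-0.91280057 -0.2595104  -0.71374176]
```

View pics/wrist1.png

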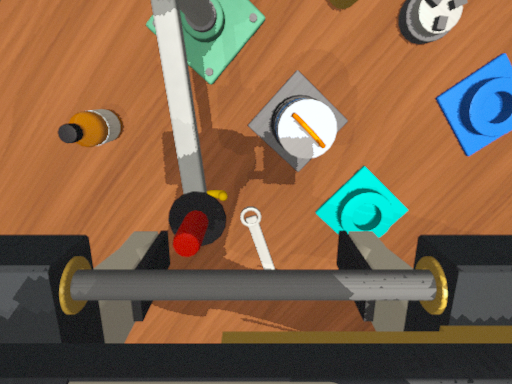

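View pics/top1.png

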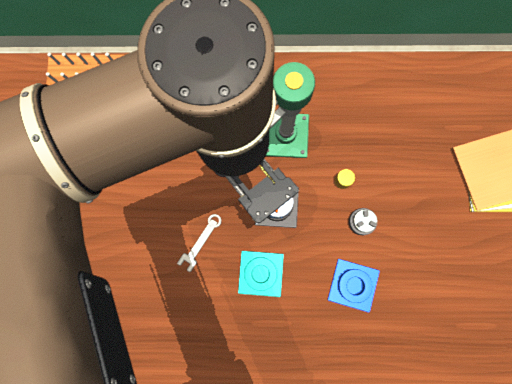

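```bash
cat >> h.py <<'E'
from scipy.spatial.transform import Rotation as Ro
def wz(f,s,u,v,z):
    R=Ro.from_euler("xyz",s["ee_rot"]).as_matrix(); H=f["hand_eye"]
    o=R@H[:3,3]+s["eef_pos"]; d=R@H[:3,:3]@np.linalg.inv(f["K"])@[u,v,1]
    return np.round(o+d*(z-o[2])/d[2],4)
E
python3 - <<'E'
from h import *
from station import grab_frame,monitor
s=monitor.get_state();f=grab_frame("wrist")
crop(f,130,90,370,270,3,"pics/w1c.png")
print("grip",wz(f,s,186.5,243.5,.288),"disc",wz(f,s,197.5,218,.245),"bail",wz(f,s,308,130,.12),wz(f,s,294,115,.115),wz(f,s,323,146,.115),"top",wz(f,s,306,127,.093))
E
```

```text
grip [0.5995 0.0766 0.288 ] disc [0.5998 0.076  0.245 ] bail [ 0.5542 -0.0281  0.12  ] [ 0.5754 -0.0306  0.115 ] [ 0.5288 -0.0255  0.115 ] top [ 0.5529 -0.0297  0.093 ]
```

View pics/w1c.png

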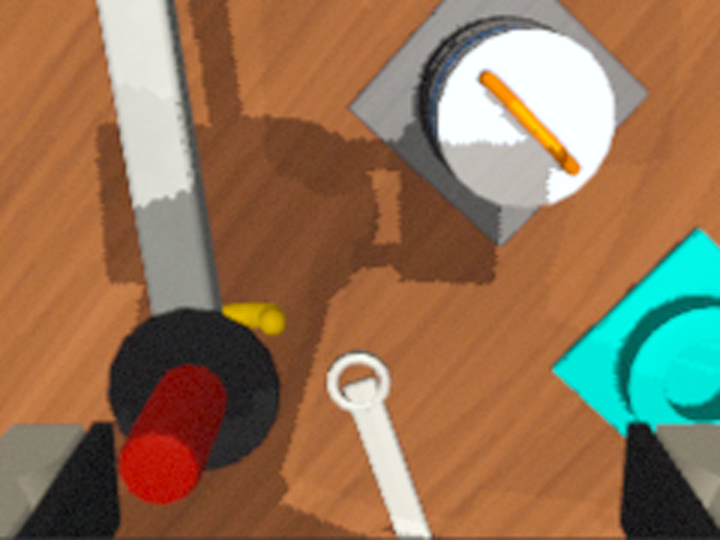

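The crop shows the red grip top at wrist pixel (186,243), the jib's yellow hook under it, and the chosen dark stand with the orange bail at (308,130). The positions agree with the top view to a few mm, so I centre and descend.

```bash
python3 -m jog '[[[0.008,0.012,0,0,0,0.035,1],[0.008,0.012,0,0,0,0.035,1],[0.0075,0.0125,0,0,0,0.03,1],[0,0,0,0,0,0,1],[0,0,-0.014,0,0,0,1],[0,0,-0.014,0,0,0,1],[0,0,-0.014,0,0,0,1],[0,0,-0.014,0,0,0,1],[0,0,-0.014,0,0,0,1],[0,0,0,0,0,0,1],[0,0,0,0,0,0,1]]]' 40
python3 - <<'E'
from h import *
from station import grab_frame,monitor
s=monitor.get_state();print(s["eef_pos"],s["ee_rot"],s["t"],s["force"])
for n in("wrist","side"):
    f=grab_frame(n); cv2.imwrite(f"pics/{n}2.png",f["pixels"][:,:,::-1])
E
```

```text
t: 4.38
eef_pos: [0.5986, 0.0743, 0.277]
ee_rot: [-3.141, 0.0, -2.362]
force: [0.1, 0.6, 0.1]
width: 0.0874
[0.59861167 0.07425574 0.2769647 ] [-3.14110553e+00  3.92964497e-04 -2.36247927e+00] 4.375 [0.08915866 0.63461052 0.11252133]
```

View pics/wrist2.png

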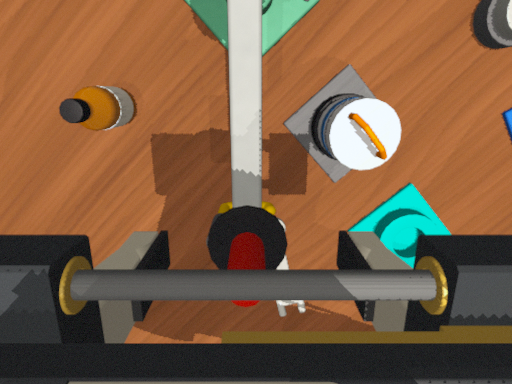

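The grip is between the pads, with its column near 246 px and the tool centre at 253. I close with the jib free to centre itself.

```bash
python3 -m jog '[[[0.0005,0.002,-0.001,0,0,0,1],[0,0,0,0,0,0,0.5],[0,0,0,0,0,0,0.3],[0,0,0,0,0,0,0.15],[0,0,0,0,0,0,0],[0,0,0,0,0,0,0],[0,0,0,0,0,0,0],[0,0,0,0,0,0,0]]]' 45
python3 - <<'E'
from station import monitor
s=monitor.get_state();print(s["eef_pos"],s["ee_rot"],s["t"],s["force"],s["moment"],s["width"])
E
```

```text
t: 5.48
eef_pos: [0.5988, 0.0762, 0.2756]
ee_rot: [-3.142, -0.0, -2.363]
force: [0.8, -0.6, -0.1]
width: 0.0231
[0.59879774 0.07621852 0.27556292] [-3.14157966e+00 -5.46316627e-05 -2.36257482e+00] 5.475 [ 0.82578171 -0.60884882 -0.12890921] [-0.04271764  0.1215084  -0.01703065] 0.02312337367206389
```

```bash
python3 -m jog '[[[0,0,0,0,0,0,0],[0,0,0,0,0,0,0],[0,0,0,0,0,0,0]]]'; python3 - <<'E'
import numpy as np
from station import monitor
s=monitor.get_state();p=s["eef_pos"];print(p,s["force"],s["width"])
C=np.array([.726,-.050]);v=p[:2]-C;r=np.hypot(*v);a=np.arctan2(-v[1],-v[0]);print(r,a)
A=np.linspace(a,-.268,13);P=np.c_[C[0]-r*np.cos(A),C[1]-r*np.sin(A)]
print(np.round(np.diff(P,axis=0),4).tolist(),A[1]-A[0])
E
```

```text
t: 5.85
eef_pos: [0.5988, 0.0763, 0.2756]
ee_rot: [3.142, 0.0, -2.363]
force: [1.2, 0.6, -0.6]
width: 0.0168
[0.59882058 0.07627709 0.27555704] [ 1.22508316  0.5615676  -0.56178657] 0.016775879702343805
0.17922195279324005 -0.7818381172999969
[[-0.0053, -0.0056], [-0.005, -0.0058], [-0.0048, -0.006], [-0.0045, -0.0062], [-0.0043, -0.0064], [-0.004, -0.0066], [-0.0037, -0.0067], [-0.0034, -0.0069], [-0.0031, -0.007], [-0.0028, -0.0071], [-0.0025, -0.0073], [-0.0022, -0.0074]] 0.04281984310833309
```

Gripped: width about 17 mm on the 18 mm grip. Next I swing retracted to just before the bail.

```bash
python3 -m jog '[[[-0.0053,-0.0056,0,0,0,0.043,0],[-0.005,-0.0058,0,0,0,0.043,0],[-0.0048,-0.006,0,0,0,0.043,0],[-0.0045,-0.0062,0,0,0,0.043,0],[-0.0043,-0.0064,0,0,0,0.043,0],[-0.004,-0.0066,0,0,0,0.043,0],[-0.0037,-0.0067,0,0,0,0.043,0],[-0.0034,-0.0069,0,0,0,0.043,0],[-0.0031,-0.007,0,0,0,0.043,0],[-0.0028,-0.0071,0,0,0,0.043,0],[-0.0025,-0.0073,0,0,0,0.043,0],[-0.0022,-0.0074,0,0,0,0.043,0],[0,0,0,0,0,0,0],[0,0,0,0,0,0,0]]]'; python3 - <<'E'
from h import *
from station import grab_frame,monitor
s=monitor.get_state();print(s["eef_pos"],s["ee_rot"],s["t"],s["force"],s["moment"],s["width"])
for n in("wrist","side","top"):
    f=grab_frame(n); cv2.imwrite(f"pics/{n}3.png",f["pixels"][:,:,::-1])
    if n=="side": crop(f,170,130,330,270,4,"pics/side3c.png")
E
```

```text
t: 7.6
eef_pos: [0.5536, -0.0027, 0.2756]
ee_rot: [-3.141, 0.0, -1.848]
force: [3.9, -1.8, -1.8]
width: 0.0174
[ 0.55356017 -0.00273693  0.2755614 ] [-3.14104431e+00  3.04079643e-05 -1.84771660e+00] 7.6 [ 3.90305649 -1.81261328 -1.77170411] [-0.59690009 -1.1275949  -0.11248315] 0.01737292903753685
```

View pics/wrist3.png

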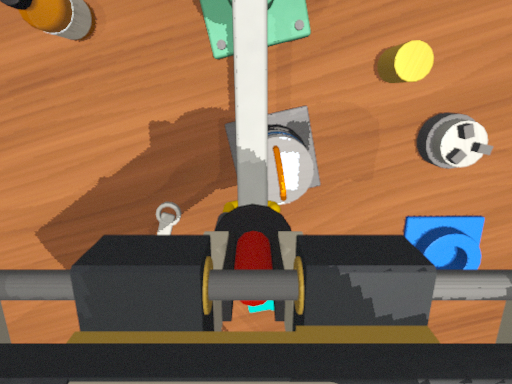

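View pics/side3c.png

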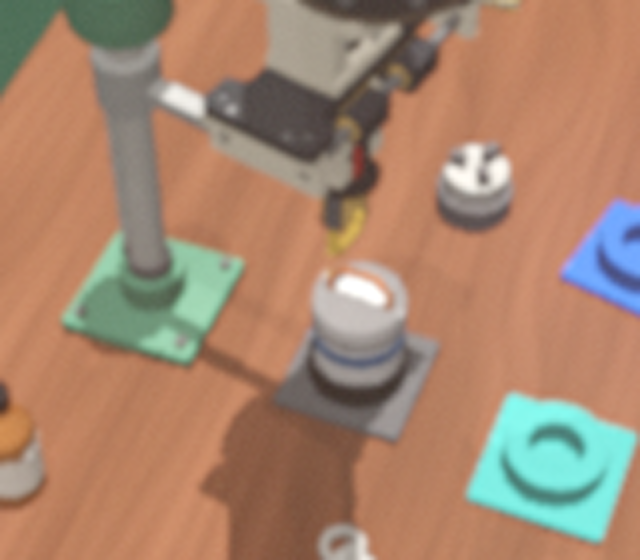

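View pics/top3.png

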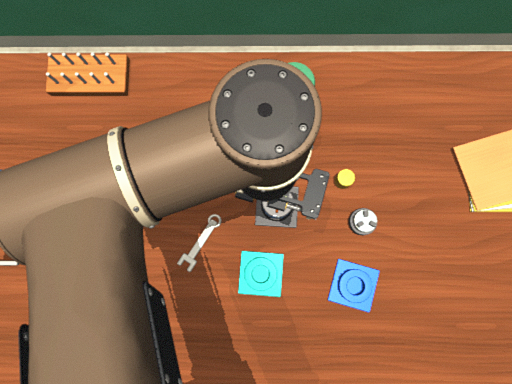

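```bash
python3 - <<'E'
from h import *
from station import grab_frame,monitor
s=monitor.get_state();f=grab_frame("wrist")
crop(f,180,90,360,270,3.3 and 3,"pics/w3c.png")
f2=grab_frame("side")
p=s["eef_pos"]
for q in [(0.5536,-.0027,.180),(0.55,-.028,.12),(.55,-.028,.093)]: print(np.round(proj(f2,q),1),(proj(f2,q)-[170,130])*4)
E
```

```text
[255.9 189. ] [343.45666291 236.17418766]
[259.6 197.4] [358.32460537 269.57315441]
[259.4 203.6] [357.67019243 294.23238172]
```

View pics/w3c.png

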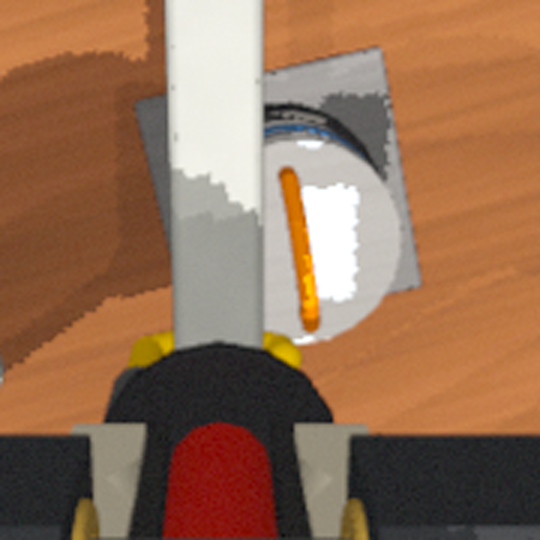

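```bash
python3 - <<'E'
from h import *
from station import grab_frame,monitor
s=monitor.get_state();f=grab_frame("wrist")
a=wz(f,s,276,147.7,.108);b=wz(f,s,284,198.3,.108); c=wz(f,s,280,173,.12);print(a,b,c,s["eef_pos"])
C=np.array([.726,-.05])
for q in(a,b,c,s["eef_pos"]): v=q[:2]-C; print(np.hypot(*v),np.arctan2(-v[1],-v[0]))
d=(b-a)[:2]; print(np.arctan2(d[1],d[0]))
E
```

```text
[ 0.5772 -0.0296  0.108 ] [ 0.5284 -0.0247  0.108 ] [ 0.5563 -0.027   0.12  ] [ 0.55356129 -0.00259909  0.27557088]
0.15019187727703512 -0.13624739720057963
0.19921307688000806 -0.127343591588821
0.17125154013905974 -0.1347124396026973
0.17883499370527367 -0.2682598216530204
3.041518239303087
```

```bash
python3 -m jog '[[[0.0015,0.002,0,0,0,-0.011,0],[0,0,0,0,0,0,0],[0,0,-0.004,0,0,0,0],[0,0,-0.006,0,0,0,0],[0,0,-0.006,0,0,0,0],[0,0,-0.006,0,0,0,0],[0,0,-0.006,0,0,0,0],[0,0,-0.006,0,0,0,0],[0,0,-0.004,0,0,0,0],[0,0,-0.002,0,0,0,0],[0,0,0,0,0,0,0],[0,0,0,0,0,0,0]]]'; python3 - <<'E'
from h import *
from station import grab_frame,monitor
s=monitor.get_state();print(s["eef_pos"],s["t"],s["force"],s["moment"],s["width"])
f=grab_frame("side");crop(f,200,150,320,250,6,"pics/side4c.png")
E
```

```text
t: 9.4
eef_pos: [0.5543, -0.0006, 0.2371]
ee_rot: [-3.141, 0.0, -1.857]
force: [-6.2, 2.4, 11.3]
width: 0.017
[ 0.55425762 -0.00062828  0.23711973] 9.4 [-6.16246248  2.36303868 11.295309  ] [ 0.51723726  2.41020896 -0.09059794] 0.01704916958564853
```

View pics/side4c.png

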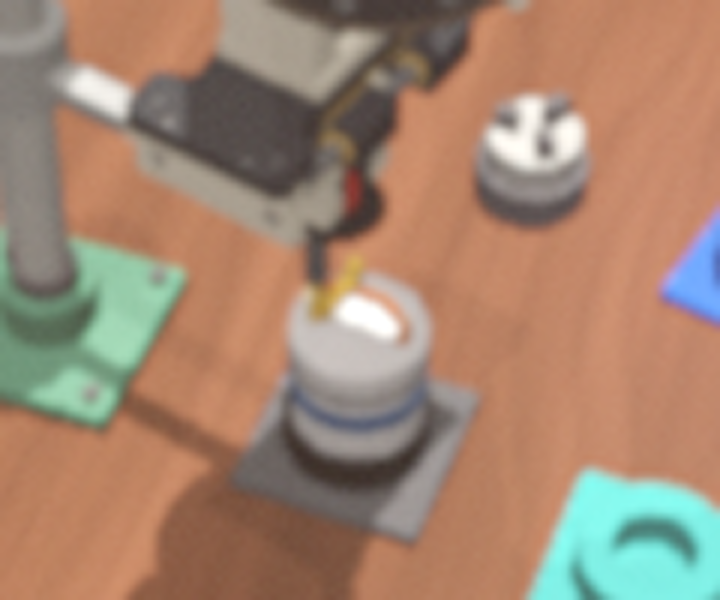

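```bash
python3 -m jog '[[[-0.0009,0,-0.003,0,0,0,0],[0,0,-0.005,0,0,0,0],[0,0,-0.005,0,0,0,0],[0,0,-0.005,0,0,0,0],[0,0,-0.005,0,0,0,0],[0,0,-0.004,0,0,0,0],[0,0,-0.002,0,0,0,0],[0,0,0,0,0,0,0],[0,0,0,0,0,0,0]]]'; python3 - <<'E'
from h import *
from station import grab_frame,monitor
s=monitor.get_state();print(s["eef_pos"],s["t"],s["force"],s["moment"],s["width"])
f=grab_frame("side");crop(f,200,150,320,250,6,"pics/side5c.png")
f=grab_frame("wrist");crop(f,130,90,390,285,3,"pics/w5c.png")
E
```

```text
t: 10.58
eef_pos: [0.5542, -0.0006, 0.2086]
ee_rot: [-3.14, 0.001, -1.857]
force: [-3.2, 1.0, 12.7]
width: 0.0171
[ 0.55419156 -0.00064649  0.20856423] 10.575 [-3.24495912  0.96429981 12.692409  ] [ 0.223578    1.76004977 -0.07122942] 0.01714006261471411
```

View pics/side5c.png

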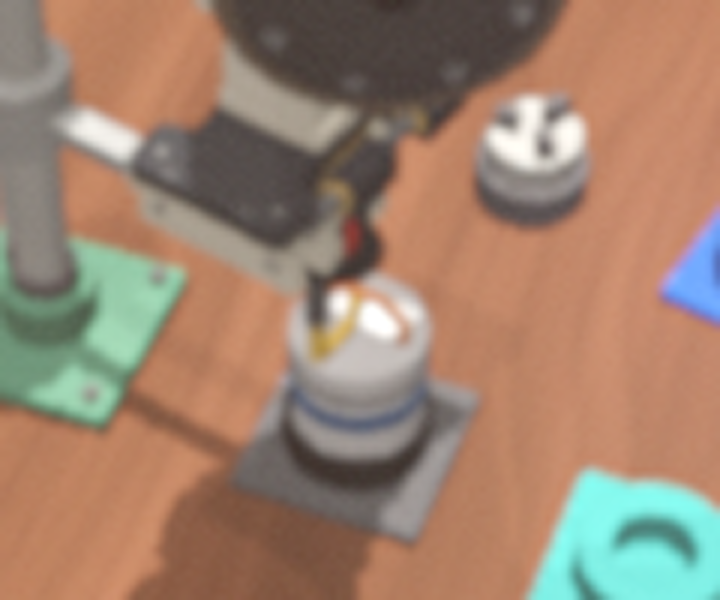

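View pics/w5c.png

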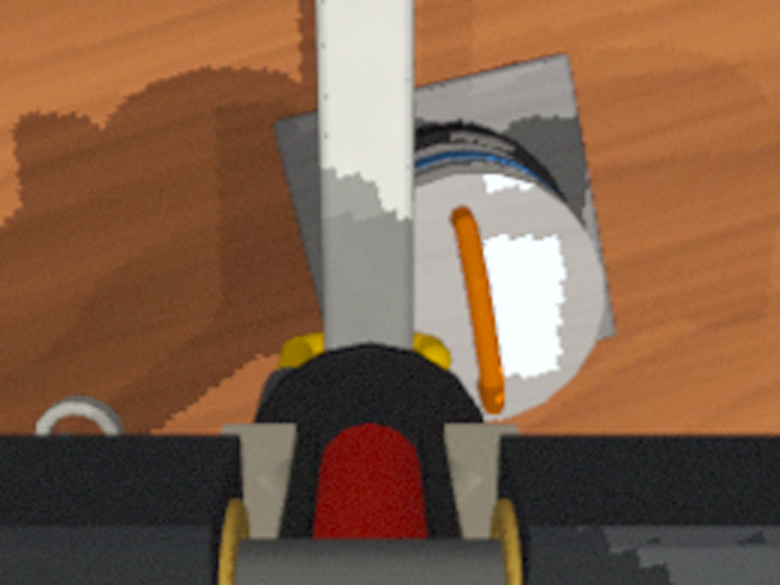

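```bash
python3 -m jog '[[[-0.0004,0,-0.002,0,0,0,0],[0,0,-0.002,0,0,0,0],[0,0,-0.001,0,0,0,0],[0,0,0,0,0,0,0]]]' | grep -E "eef|force"
python3 -m jog '[[[0,0,-0.001,0,0,0,0],[0,0,0,0,0,0,0]]]' | grep -E "eef|force"
python3 -m jog '[[[0,0,-0.001,0,0,0,0],[0,0,0,0,0,0,0]]]' | grep -E "eef|force"
```

```text
eef_pos: [0.5542, -0.0007, 0.2037]
force: [-3.5, 0.2, 13.4]
eef_pos: [0.5542, -0.0006, 0.2027]
force: [-2.7, -0.3, 12.8]
eef_pos: [0.5542, -0.0006, 0.2018]
force: [-2.8, -0.4, 13.0]
```

```bash
python3 -m jog '[[[0,0,-0.001,0,0,0,0],[0,0,0,0,0,0,0]]]' | grep -E "eef|force"
```

```text
eef_pos: [0.5542, -0.0006, 0.2008]
force: [-3.5, 0.8, 13.1]
```

```bash
python3 -m jog '[[[0,0,-0.001,0,0,0,0],[0,0,0,0,0,0,0]]]' | grep -E "eef|force"
```

```text
eef_pos: [0.5542, -0.0006, 0.1997]
force: [-2.9, 1.1, 12.8]
```

```bash
python3 -m jog '[[[0,0,-0.0006,0,0,0,0],[0,0,0,0,0,0,0]]]' | grep -E "eef|force"
python3 -m jog '[[[0,0,-0.0006,0,0,0,0],[0,0,0,0,0,0,0]]]' | grep -E "eef|force"
```

```text
eef_pos: [0.5542, -0.0007, 0.1992]
force: [-3.4, 0.3, 12.9]
eef_pos: [0.5542, -0.0006, 0.1986]
force: [-3.0, 0.8, 13.8]
```

```bash
python3 - <<'E'
from h import *
from station import grab_frame
f=grab_frame("side");crop(f,235,185,285,225,14,"pics/side6c.png")
E
```

```text
(no output)
```

View pics/side6c.png

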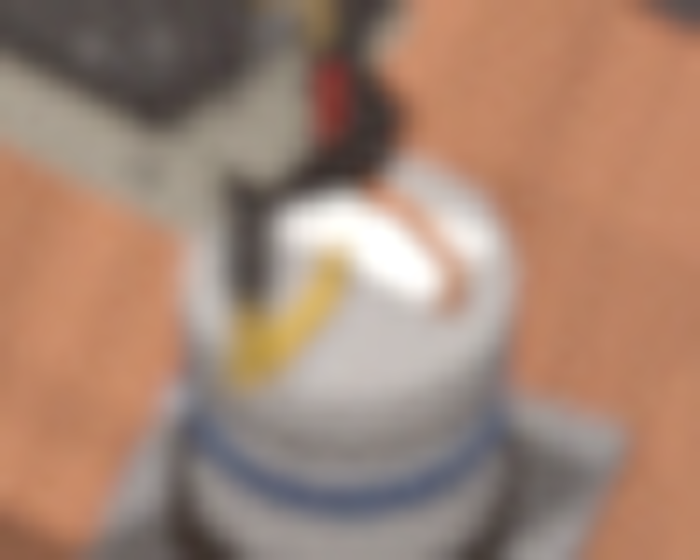

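```bash
python3 -m jog '[[[0,0,-0.0006,0,0,0,0],[0,0,0,0,0,0,0]]]' | grep -E "eef|force"
python3 -m jog '[[[0,0,-0.0006,0,0,0,0],[0,0,0,0,0,0,0]]]' | grep -E "eef|force"
```

```text
eef_pos: [0.5542, -0.0007, 0.198]
force: [-3.5, 0.7, 13.7]
eef_pos: [0.5542, -0.0006, 0.1974]
force: [-3.6, 1.3, 13.3]
```

```bash
python3 -m jog '[[[0,0,-0.0006,0,0,0,0],[0,0,0,0,0,0,0]]]' | grep -E "eef|force"
python3 -m jog '[[[0,0,-0.0006,0,0,0,0],[0,0,0,0,0,0,0]]]' | grep -E "eef|force"
```

```text
eef_pos: [0.5542, -0.0007, 0.1968]
force: [-3.1, 0.4, 13.3]
eef_pos: [0.5542, -0.0006, 0.1962]
force: [-3.5, 1.7, 13.4]
```

```bash
python3 -m jog '[[[0,0,-0.0006,0,0,0,0],[0,0,0,0,0,0,0]]]' | grep -E "eef|force"
```

```text
eef_pos: [0.5542, -0.0006, 0.1956]
force: [-3.6, 1.0, 14.0]
```

```bash
python3 -m jog '[[[0,0,-0.0006,0,0,0,0],[0,0,0,0,0,0,0]]]' | grep -E "eef|force"
```

```text
eef_pos: [0.5542, -0.0006, 0.195]
force: [-3.8, -0.0, 13.6]
```

```bash
python3 -m jog '[[[0,0,-0.0006,0,0,0,0],[0,0,0,0,0,0,0]]]' | grep -E "eef|force"
```

```text
eef_pos: [0.5542, -0.0006, 0.1944]
force: [-4.1, 0.4, 13.7]
```

```bash
python3 -m jog '[[[0,0,-0.0006,0,0,0,0],[0,0,0,0,0,0,0]]]' | grep -E "eef|force"
```

```text
eef_pos: [0.5542, -0.0006, 0.1938]
force: [-4.1, 0.1, 13.0]
```

```bash
python3 -m jog '[[[0,0,-0.0006,0,0,0,0],[0,0,0,0,0,0,0]]]' | grep -E "eef|force"
```

```text
eef_pos: [0.5542, -0.0006, 0.1932]
force: [-4.0, 0.2, 14.0]
```

```bash
python3 -m jog '[[[0,0,-0.0008,0,0,0,0],[0,0,0,0,0,0,0]]]' | grep -E "t:|eef|force"
```

```text
t: 15.22
eef_pos: [0.5542, -0.0007, 0.1926]
ee_rot: [-3.139, 0.001, -1.857]
force: [-4.5, 1.3, 15.5]
```

```bash
python3 -m jog '[[[0,0,-0.0008,0,0,0,0],[0,0,0,0,0,0,0]]]' | grep -E "eef|force"
```

```text
eef_pos: [0.5542, -0.0007, 0.1924]
force: [-6.1, 1.3, 19.7]
```

```bash
python3 - <<'E'
from h import *
from station import grab_frame
f=grab_frame("side");crop(f,235,185,285,225,14,"pics/side7c.png")
f=grab_frame("wrist");crop(f,130,90,390,285,3,"pics/w7c.png")
E
```

```text
(no output)
```

View pics/side7c.png

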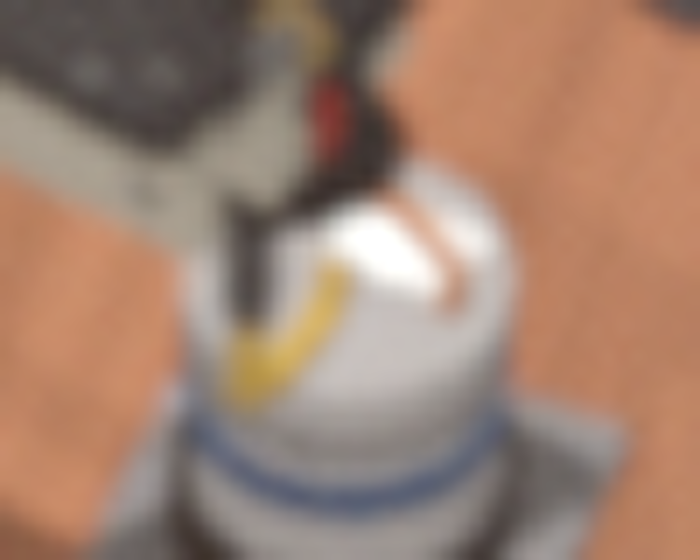

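View pics/w7c.png

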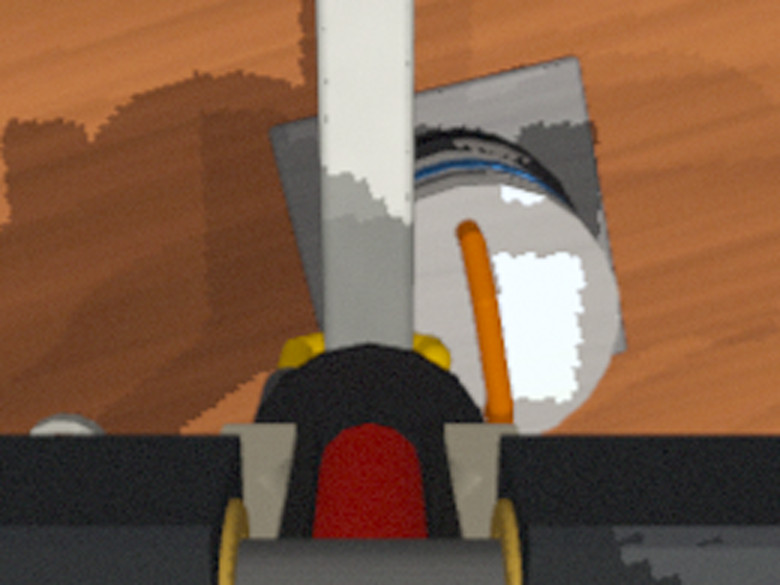

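The hook touched at TCP z≈0.1927, a pull of about 83 mm. Pressing 0.8 mm further gave about 6 N. In the wrist crop the hook point at (447,350) stands clear of the bail, whose bar is at (480,300). I ease up to a light touch, then slide along the arc.

```bash
python3 -m jog '[[[-0.0005,0,0.0008,0,0,0,0],[0,0,0.0004,0,0,0,0],[0,0,0,0,0,0,0]]]' | grep -E "t:|eef|force"
```

```text
t: 15.95
eef_pos: [0.5542, -0.0006, 0.1931]
ee_rot: [-3.138, 0.001, -1.857]
force: [-2.3, -0.1, 12.8]
```

```bash
python3 -m jog '[[[-0.0009,-0.0032,0.0004,0,0,0.0185,0],[-0.0008,-0.0032,0,0,0,0.0185,0],[-0.0008,-0.0032,0,0,0,0.0185,0],[0,0,0,0,0,0,0]]]' | grep -E "t:|eef|force"
```

```text
t: 16.45
eef_pos: [0.5517, -0.0105, 0.1935]
ee_rot: [-3.138, 0.001, -1.801]
force: [-2.2, -0.3, 13.0]
```

```bash
python3 - <<'E'
from h import *
from station import grab_frame
f=grab_frame("side");crop(f,235,185,285,225,14,"pics/side8c.png")
E
```

```text
(no output)
```

View pics/side8c.png

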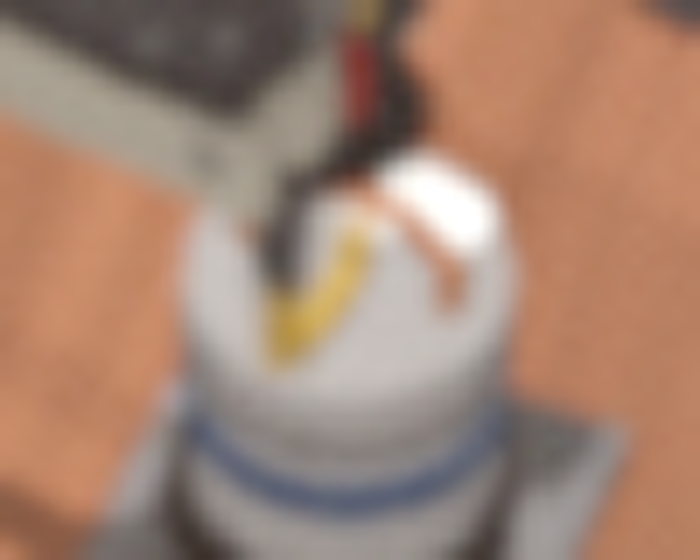

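```bash
python3 - <<'E'
from h import *
from station import grab_frame,monitor
f=grab_frame("side");p=monitor.get_state()["eef_pos"];C=np.array([.726,-.05])
cv2.imwrite("pics/side9full.png",f["pixels"][:,:,::-1])
P=lambda q:np.round((proj(f,q)-[235,185])*14)
v=p[:2]-C;v/=np.hypot(*v); t=np.array([-v[1],v[0]]) 
if t[1]>0:t=-t
sd=C+.18*v
print("saddle",P([*sd,.0975]),"tip",P([*(sd+.016*t),.110]),"shank",P([*(sd-.013*t),.0975]))
for c in [(.5495,-.028),(.5525,-.0275)]:
  x=np.array([1,-.1])/1.005
  print("bail",[P([*(np.array(c)+k*x),z]).tolist() for k,z in((.023,.093),(.012,.117),(-.012,.117),(-.023,.093))])
  print("topcentre",P([*c,.093]),"rim",P([c[0]-.034,c[1],.093]),P([c[0]+.034,c[1],.093]))
E
```

```text
saddle [314. 308.] tip [354. 217.] shank [281. 350.]
bail [[243.0, 226.0], [292.0, 166.0], [400.0, 202.0], [447.0, 295.0]]
topcentre [344. 260.] rim [502. 300.] [188. 221.]
bail [[228.0, 224.0], [278.0, 164.0], [386.0, 200.0], [432.0, 293.0]]
topcentre [330. 259.] rim [487. 298.] [174. 219.]
```

Projections of the expected geometry match the picture. The hook runs about 2–4 mm outward of the bail's centre, well inside the crossbar, so I continue the slide and watch for contact.

```bash
python3 -m jog '[[[-0.0007,-0.0032,0,0,0,0.0185,0],[-0.0006,-0.0033,0,0,0,0.0185,0],[0,0,0,0,0,0,0]]]' | grep -E "t:|eef|force"
```

```text
t: 16.92
eef_pos: [0.5504, -0.017, 0.1934]
ee_rot: [-3.138, 0.001, -1.764]
force: [-1.0, 0.1, 14.6]
```

```bash
python3 -m jog '[[[-0.0006,-0.0033,0,0,0,0.0185,0],[-0.0005,-0.0033,0,0,0,0.0185,0],[0,0,0,0,0,0,0]]]' | grep -E "t:|eef|force"
```

```text
t: 17.3
eef_pos: [0.5492, -0.0236, 0.1934]
ee_rot: [-3.138, 0.0, -1.727]
force: [-1.7, 0.7, 12.5]
```

```bash
python3 -m jog '[[[-0.0005,-0.0033,0,0,0,0.0185,0],[0,0,0,0,0,0,0]]]' | grep -E "t:|eef|force"; python3 - <<'E'
from h import *
from station import grab_frame
f=grab_frame("side");crop(f,235,185,285,225,14,"pics/side10c.png")
f=grab_frame("wrist");crop(f,130,90,390,285,3,"pics/w10c.png")
E
```

```text
t: 17.55
eef_pos: [0.5488, -0.0269, 0.1935]
ee_rot: [-3.138, 0.0, -1.708]
force: [-0.8, 0.0, 13.0]
```

View pics/side10c.png

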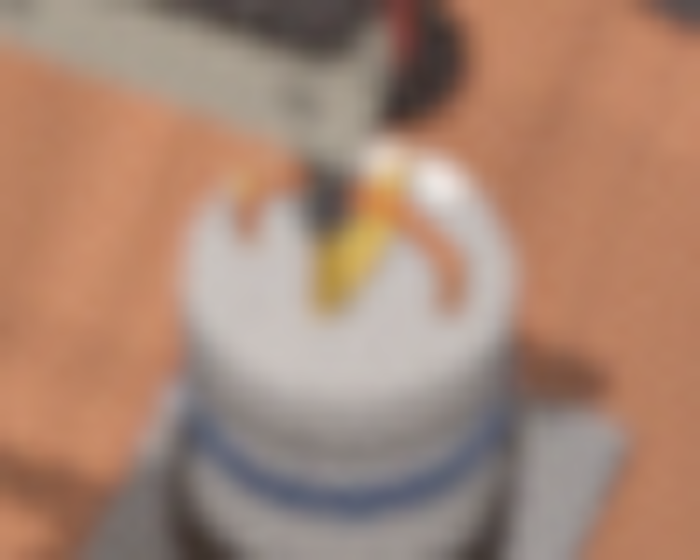

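View pics/w10c.png

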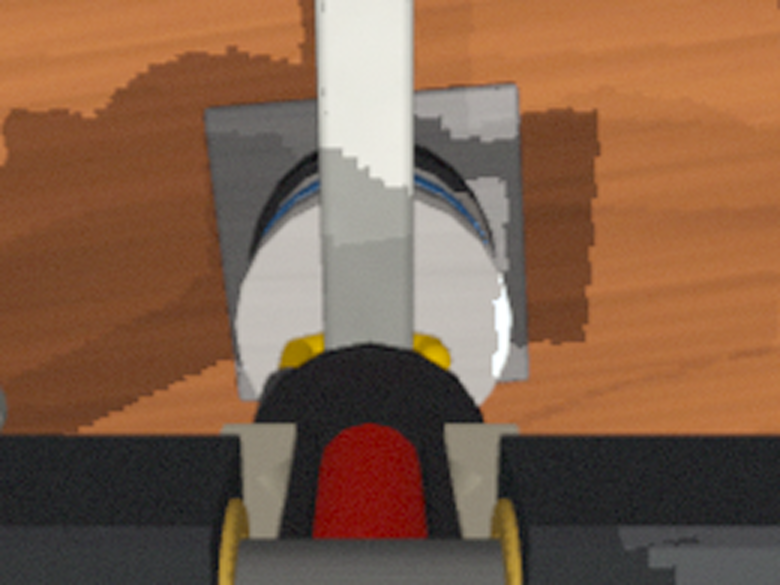

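The hook is under the bail: the side crop shows the yellow saddle at (330,290), with the orange crossbar crossing over its point near (395,210). Now I let it up gently.

```bash
python3 -m jog '[[[0,0,0.001,0,0,0,0],[0,0,0.0015,0,0,0,0],[0,0,0.0015,0,0,0,0],[0,0,0.0015,0,0,0,0],[0,0,0.0015,0,0,0,0],[0,0,0.0015,0,0,0,0],[0,0,0.0015,0,0,0,0],[0,0,0.001,0,0,0,0],[0,0,0.001,0,0,0,0],[0,0,0.001,0,0,0,0],[0,0,0.001,0,0,0,0],[0,0,0.001,0,0,0,0],[0,0,0.001,0,0,0,0],[0,0,0.001,0,0,0,0],[0,0,0.001,0,0,0,0],[0,0,0.001,0,0,0,0],[0,0,0.001,0,0,0,0],[0,0,0,0,0,0,0]]]' | grep -E "t:|eef|force"; python3 - <<'E'
from h import *
from station import grab_frame
f=grab_frame("side");crop(f,210,165,300,235,8,"pics/side11c.png")
E
```

```text
t: 19.9
eef_pos: [0.5488, -0.0267, 0.2128]
ee_rot: [-3.138, 0.0, -1.709]
force: [1.7, -0.2, 7.5]
```

View pics/side11c.png

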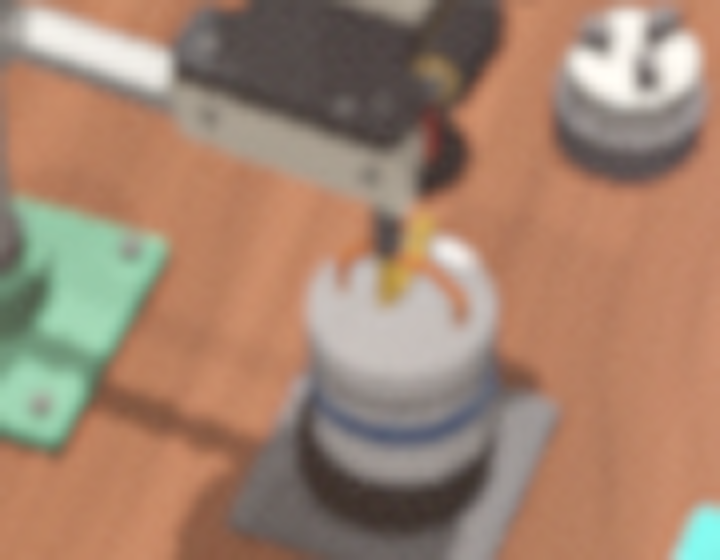

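The upward pull fell from 13 to 7.5 N, so the hook is carrying the spindle. I continue.

```bash
python3 -m jog '[[[0,0,0.001,0,0,0,0],[0,0,0.0015,0,0,0,0],[0,0,0.0015,0,0,0,0],[0,0,0.0015,0,0,0,0],[0,0,0.0015,0,0,0,0],[0,0,0.0015,0,0,0,0],[0,0,0.0015,0,0,0,0],[0,0,0.0015,0,0,0,0],[0,0,0.0015,0,0,0,0],[0,0,0.0015,0,0,0,0],[0,0,0.0015,0,0,0,0],[0,0,0.0015,0,0,0,0],[0,0,0.0015,0,0,0,0],[0,0,0.0015,0,0,0,0],[0,0,0.0015,0,0,0,0],[0,0,0.0015,0,0,0,0],[0,0,0.0015,0,0,0,0],[0,0,0.0015,0,0,0,0],[0,0,0.0015,0,0,0,0],[0,0,0.0015,0,0,0,0]]]' | grep -E "t:|eef|force"; python3 - <<'E'
from h import *
from station import grab_frame
f=grab_frame("side");crop(f,210,145,300,235,6,"pics/side12c.png")
E
```

```text
t: 22.45
eef_pos: [0.5488, -0.0267, 0.2421]
ee_rot: [-3.138, 0.0, -1.709]
force: [1.0, -0.9, 6.2]
```

View pics/side12c.png

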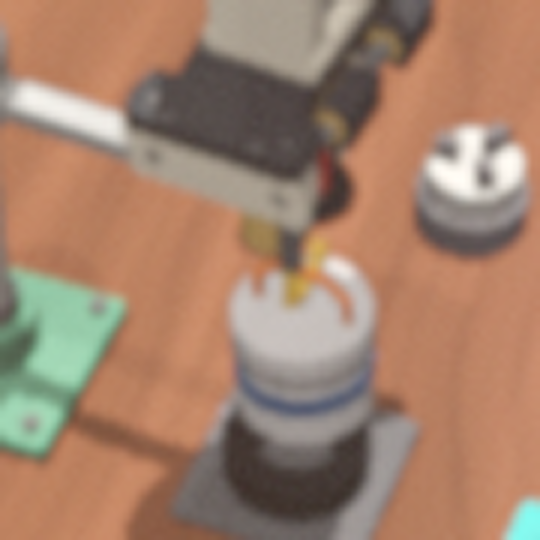

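The spindle is upright and its nose is coming out of the ring. I let it up the rest of the way to the stop.

```bash
python3 -m jog '[[[0,0,0.0015,0,0,0,0],[0,0,0.002,0,0,0,0],[0,0,0.002,0,0,0,0],[0,0,0.002,0,0,0,0],[0,0,0.002,0,0,0,0],[0,0,0.002,0,0,0,0],[0,0,0.002,0,0,0,0],[0,0,0.002,0,0,0,0],[0,0,0.002,0,0,0,0],[0,0,0.002,0,0,0,0],[0,0,0.002,0,0,0,0],[0,0,0.002,0,0,0,0],[0,0,0.002,0,0,0,0],[0,0,0.0015,0,0,0,0],[0,0,0.001,0,0,0,0],[0,0,0.001,0,0,0,0],[0,0,0.001,0,0,0,0],[0,0,0.001,0,0,0,0],[0,0,0,0,0,0,0],[0,0,0,0,0,0,0]]]' | grep -E "t:|eef|force"
```

```text
t: 25.0
eef_pos: [0.5487, -0.0267, 0.2724]
ee_rot: [-3.139, 0.0, -1.709]
force: [5.4, -1.9, 4.5]
```

```bash
python3 -m jog '[[[0.0005,0,0.001,0,0,0,0],[0,0,0.001,0,0,0,0],[0,0,0.0006,0,0,0,0],[0,0,0,0,0,0,0]]]' | grep -E "t:|eef|force"
```

```text
t: 25.5
eef_pos: [0.5487, -0.0267, 0.2746]
ee_rot: [-3.14, 0.0, -1.709]
force: [6.3, -0.1, 5.7]
```

```bash
python3 -m jog '[[[0,0,0.0004,0,0,0,0],[0,0,0,0,0,0,0]]]' | grep -E "t:|eef|force"
```

```text
t: 25.75
eef_pos: [0.5487, -0.0267, 0.275]
ee_rot: [-3.14, 0.0, -1.709]
force: [5.7, -1.5, 4.5]
```

```bash
python3 -m jog '[[[0,0,0.0003,0,0,0,0],[0,0,0,0,0,0,0]]]' | grep -E "t:|eef|force"
```

```text
t: 26.0
eef_pos: [0.5487, -0.0267, 0.2753]
ee_rot: [-3.14, 0.0, -1.709]
force: [5.2, -1.3, 4.8]
```

```bash
python3 -m jog '[[[0,0,0.0003,0,0,0,0],[0,0,0,0,0,0,0]]]' | grep -E "t:|eef|force"
```

```text
t: 26.25
eef_pos: [0.5487, -0.0267, 0.2754]
ee_rot: [-3.14, 0.0, -1.709]
force: [5.8, -0.9, 3.5]
```

```bash
python3 -m jog '[[[0,0,0.0003,0,0,0,0],[0,0,0,0,0,0,0]]]' | grep -E "t:|eef|force"
```

```text
t: 26.5
eef_pos: [0.5487, -0.0267, 0.2755]
ee_rot: [-3.14, 0.0, -1.71]
force: [7.3, -1.1, 2.0]
```

```bash
python3 -m jog '[[[0,0,0.0003,0,0,0,0],[0,0,0,0,0,0,0]]]' | grep -E "t:|eef|force"; python3 - <<'E'
from h import *
from station import grab_frame
f=grab_frame("side");crop(f,190,125,310,235,5,"pics/side13c.png")
f=grab_frame("wrist");crop(f,130,90,390,285,3,"pics/w13c.png")
E
```

```text
t: 26.75
eef_pos: [0.5487, -0.0266, 0.2755]
ee_rot: [-3.14, 0.0, -1.71]
force: [7.2, -2.4, 0.4]
```

View pics/side13c.png

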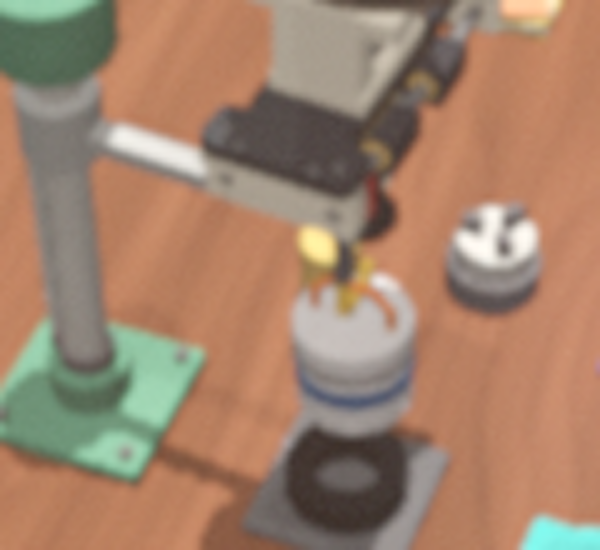

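View pics/w13c.png

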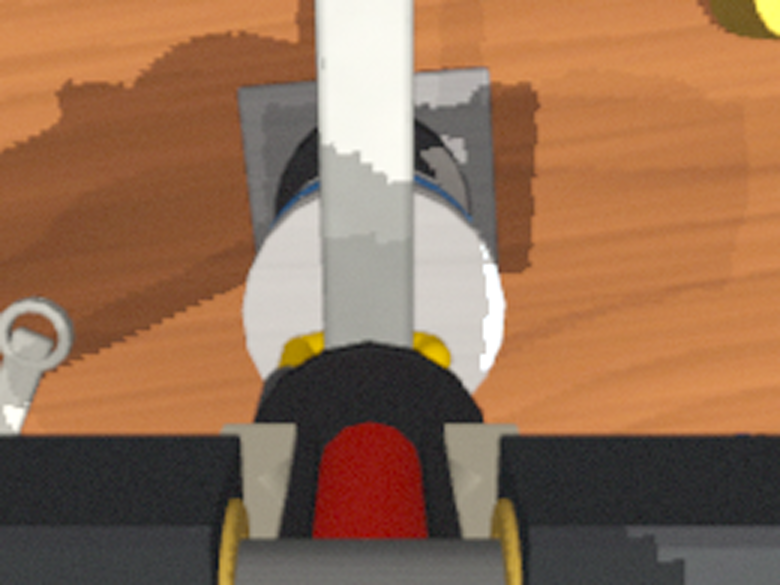

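The carriage is against its stop: TCP z is back at 0.2755 and Fz is about 0. The spindle hangs clear above the black ring. I relax the sideways load, open slowly and lift off.

```bash
python3 -m jog '[[[0.0008,-0.0002,-0.0001,0,0,0,0],[0,0,0,0,0,0,0],[0,0,0,0,0,0,0.22],[0,0,0,0,0,0,0.26],[0,0,0,0,0,0,0.35],[0,0,0,0,0,0,0.5],[0,0,0,0,0,0,0.7],[0,0,0,0,0,0,0.8],[0,0,0,0,0,0,0.8],[0,0,0,0,0,0,0.8]]]' | grep -E "t:|eef|force|width"; python3 - <<'E'
from h import *
from station import grab_frame
f=grab_frame("side");crop(f,190,125,310,235,5,"pics/side14c.png")
f=grab_frame("wrist");cv2.imwrite("pics/w14.png",f["pixels"][:,:,::-1])
E
```

```text
t: 28.1
eef_pos: [0.5488, -0.027, 0.2756]
ee_rot: [3.142, -0.0, -1.71]
force: [-0.6, 0.1, -0.0]
width: 0.0692
```

View pics/w14.png

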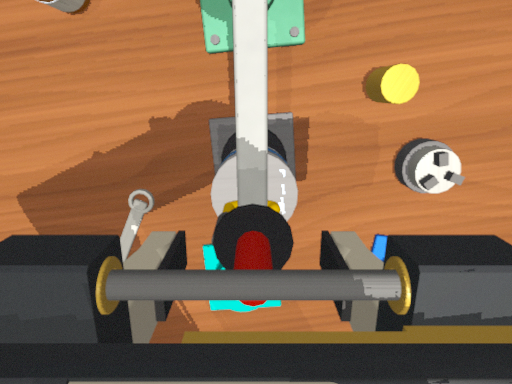

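View pics/side14c.png

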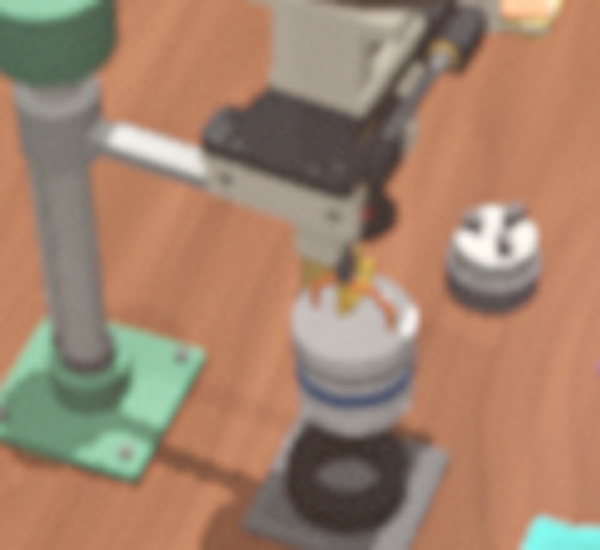

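Released with no force on the tool, and the spindle still hangs. I lift straight up and then back off.

```bash
python3 -m jog '[[[0,0,0.008,0,0,0,0.8],[0,0,0.012,0,0,0,0.8],[0,0,0.015,0,0,0,0.8],[0,0,0.015,0,0,0,0.8],[0,0,0.015,0,0,0,0.8],[0,0,0.01,0,0,0,0.8],[-0.005,-0.02,0,0,0,0,0.8],[-0.01,-0.03,0,0,0,0,0.8],[-0.01,-0.03,0,0,0,0,0.8],[-0.01,-0.03,0,0,0,0,0.8],[-0.005,-0.03,0,0,0,0,0.8],[0,-0.03,0,0,0,0,0.8],[0,-0.02,0,0,0,0,0.8],[0,0,0,0,0,0,0.8],[0,0,0,0,0,0,0.8]]]' | grep -E "t:|eef|force|width"; python3 - <<'E'
from h import *
from station import grab_frame
f=grab_frame("side");crop(f,150,95,310,275,3,"pics/side15c.png")
f=grab_frame("top");cv2.imwrite("pics/top15.png",f["pixels"][:,:,::-1])
E
```

```text
t: 30.08
eef_pos: [0.5084, -0.2171, 0.3502]
ee_rot: [3.141, 0.0, -1.71]
force: [-0.4, -0.6, 0.5]
width: 0.0701
```

View pics/side15c.png

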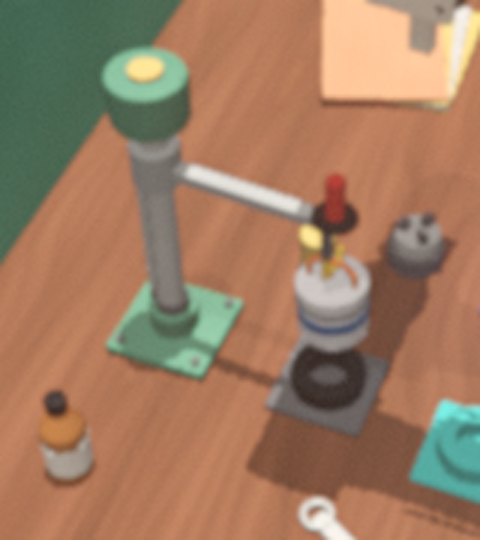

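View pics/top15.png

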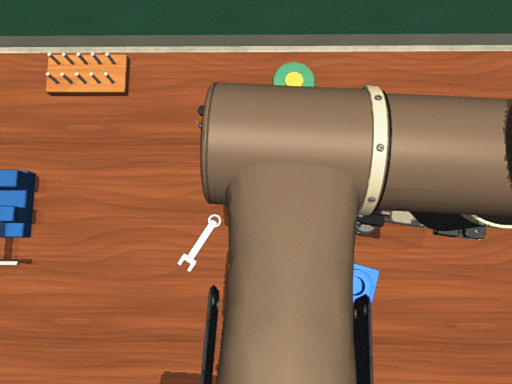

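The side view shows the spindle hanging level on the hook, clear of the ring, with the grip free, and the bystanders in view have not moved. I hand in.

```bash
python3 -c "
from station import job_done; print(job_done())"
```

```text
the job is handed in; nothing more can be done
None
```

The spindle hangs on the spring balancer's fully retracted hook, clear of its stand, and the job was handed in at about 30 s of the allowed 54 s.

**What I did:** I took the red grip and swung the jib until the hook was just short of the bail. I then pulled it down until it touched the spindle's top, at about 83 mm of pull, and eased back to a light touch. I slid it under the bail and let it up at 8 to 16 mm/s to the stop. The gripper opened slowly with no load on it, lifted straight up and moved away.

**Last checks:**
- **Retracted:** at the stop the tool was back at its starting height (0.2755 m), with almost no vertical force.
- **Hanging:** the side view after release shows the spindle level on the hook, with the empty ring below it.
- **Bystanders:** the oil bottle, chuck and wrench look undisturbed. The brass blank was last seen standing just before I lifted off; in the last pictures it is hidden, at least in part.

**Less than perfect:**
- **First contact:** the last feeling step pressed on the spindle with about 6 N for a fraction of a second before I backed off.
- **Light rest:** I slid the hook in roughly 0.5 to 1 mm above the top, not dragging along it. The force showed one small rise of about 1.6 N during the slide.
- **Last top picture:** the arm hid the balancer from above, so the final check rests on the side view alone.

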